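# Load a water-test vial into its comparator carrier and seat the carrier in the reader

### The arm

A 6-joint arm with a two-finger parallel gripper is mounted at the origin on the work surface. World frame = base frame: x ahead of the robot, y to its left, z up, the work surface at z = 0. Lengths are in mm, angles in degrees, forces in N, time in s.
With the tool pointing down it reaches from about 300 to 850 mm from the base axis. Payload 4.2 kg.
Tool frame: the origin (TCP) lies at the very end of the fingers, on their centre line; the grasp point (between the pads) lies 19 mm behind it; z points along the fingers, x is the direction in which the jaws open and shut, and the axes are right-handed (so a half turn about z gives the same grasp; the last joint's range is limited). The gripper opens to 91 mm and grips with 3 to 60 N. Pads are 32 mm wide; open, the fingers measure 118 mm over their backs; the gripper's body (76 mm by 178 mm) begins 60 mm behind the grasp point.
Start: joints at [-72.536, 18.312, 89.639, -0, 72.044, -1.146], TCP at [183.497, -544.951, 213.976] pointing down, gripper open.
Joint ranges: [-177.97, 177.97], [-48.28, 115.42], [12.27, 149.76], [-77.06, 257.06], [2.81, 150.46], [-146.56, 146.56]. Speed limits (degrees/s): [147.25, 147.25, 180, 180, 180, 180].

### API

Orientations are given as [roll, pitch, yaw] about the fixed x, y, z axes, in that order (R = Rz(yaw) Ry(pitch) Rx(roll)).
In Python, from workcell import env gives the robot as it stands.
- The arm moves only by the tool servo_tool, never from a script. Its argument "plan" is a list of rows, each a list of 3 entries, a list of its own where there are three numbers: the turn, a rotation vector about the tool's x, y, z in degrees, then the shift along the tool's x, y, z in mm, then the finger opening in mm, from 0 to 91.2. In form: [[[ax, ay, az], [dx, dy, dz], claw], ...]. A call has exactly 10 rows; each row shifts and turns the pose as measured when the row begins, along the tool's axes as they then stand; what a row does not reach is not made up. A row lasts 1/8 s, in which the tool goes at most 62.5 mm and 10.7 degrees, less where a joint would pass 70% of its speed; a pose out of reach is approached as far as the arm can. A call with a gripper value outside its range is refused whole. The fingers move at their own pace and stop on an object; "squeeze" is the grip in N (left out, the last holds). Time passes only in rows, so rows that do not move let the fingers close, or fill a call up. It gives the time, the measured TCP pose, the force and the opening at its end, in the units of the state.
- env.state(): the state, without advancing time (a new reading comes with each control period).
- env.grab_frame(name): name is "scene" or "top" or "wrist"; returns a dict with "pixels" (420x560x3 uint8, red, green, blue), "intrinsics" (3x3 intrinsics, pixels), "eye" and "attitude" of the camera in the world. Camera axes: x right, y up, looking along -z (the intrinsics and any distortion apply to the point x, -y, -z); pixel columns grow to the right and rows downward; lengths in mm; the calibration is good to about 2 mm. A picture is of the moment at which its call begins. There is no depth.
- env.job_done(): hands the job in, once; it reports no verdict.
The state is a dict: "time_s": time; "qpos": joint angles; "qvel": joint speeds; "effort": joint torques, N m; "ee_pos": TCP position; "ee_rot": TCP orientation; "force": force on the tool from outside, world axes, zero at the start; "torque": the same for the moment, N m; "gripper_width": finger opening in mm.
Only numpy, scipy, OpenCV 4.12 (cv2) and the standard library are available. Lean on these libraries where they do the work, as an engineer would, in place of code of your own. Each camera call takes 0.05 s, during which the arm holds its last target.

### The job

Stand the medium-sized, black-capped glass sample vial in the empty round pocket of the dark two-place carrier with the upright handle while the carrier is still on the table. Then lift the carrier by that handle with the vial in it, keeping the vial upright, and set it fully down in the oblong recess of the grey reader; either way round will do. Let go of it there.

Things in the scene. Friction and masses are not known exactly. Their poses are not given: they have to be found in the camera images.
- vial_center (a point): Centre (half-way up) of the sample vial: upright glass cylinder with a black cap of the same diameter (top 20 mm); diameter 25 mm, height 75 mm, 45 g, loose. z up. Grip its sides 15 to 25 mm above this centre, so the fingers stay above the carrier's block. Not to be confused with: thin capless 95 mm tube on a white foot, squat 48 mm amber jar, white square bottle, lone 38 mm cap.
- carrier_handle (a point): Handle point of the loose dark-grey carrier, over its centre, 80 mm above its underside. Block 60 mm along x, 150 mm along y, 36 mm high, 0.22 kg; z up. Handle: upright fin 10 mm thick along x (close fingers along x), 24 mm wide along y, top at 96 mm. Empty pocket at y +45 mm; at y -45 mm a capless glass column (the blank, 25 mm wide, top at 70 mm) is fixed for good.
- pocket (a point): Centre of the floor of the carrier's empty round pocket, 8 mm above the carrier's underside; axes as the carrier's. The pocket is 37 mm wide, 28 mm deep, its mouth flush with the block's top and chamfered 4 mm. Fingers that bring the vial should close along the carrier's x axis, clear of the fin.
- recess (a point): Centre of the floor of the reader's recess, 20 mm above the table; z up. Reader: fixed grey block 110 mm along x, 200 mm along y, 45 mm high, with a white 30 mm high ledge on its +x side. Recess open above, 84 mm along x, 174 mm along y, 25 mm deep, rim chamfered 5 mm. The carrier's y axis goes along the recess's y axis, either way round; seated, its handle point is 80 mm above this point.
Mind the look-alikes: they are no part of the job. Leave any pink look-alike of the part that bears carrier_handle alone.

How it is judged (in metres and radians):
On the way:
1. the vial stands in the carrier's pocket and is let go, the carrier still on the table away from the reader (horizontal distance between vial_center and pocket below 0.012 m and z of vial_center in the frame of pocket between 0.028 and 0.045 m and angle between vial_center's own z axis and vertical below 0.17 rad and height (world z) of carrier_handle below 0.09 m and horizontal distance between carrier_handle and recess above 0.15 m and contact force between the fingers and vial below 0.1 N), for 0.2 s.
At the end, for the whole second after the job is handed in: Vial upright (10 degrees) on the floor of the carrier's pocket, within 12 mm of its centre; carrier down on the floor of the reader's recess (height within 5 mm, centre 22 mm, level 6 degrees, long axis along the recess within 12 degrees, either way round); both at rest and released (horizontal distance between vial_center and pocket below 0.012 m and z of vial_center in the frame of pocket between 0.028 and 0.045 m and angle between vial_center's own z axis and vertical below 0.17 rad and horizontal distance between carrier_handle and recess below 0.022 m and z of carrier_handle in the frame of recess below 0.085 m and angle between carrier_handle's own z axis and vertical below 0.1 rad and angle between the y axis of carrier_handle and the y axis of recess, either way round below 0.22 rad and linear speed of each of carrier, vial below 0.02 m/s); the robot touches nothing.
It fails at once if the vial is tipped over (more than 45 degrees) (angle between vial_center's own z axis and vertical above 0.785 rad).
It also fails if it takes over 51 s, if anything falls off the work surface, if the arm or the gripper's body presses on something with over 40 N, if the wrist force passes 120 N, or if a joint passes its speed limit or range.

## Working session

There is one attempt and no reset: what is moved stays moved. The work goes in short steps, Python scripts to look and compute and a tool call to move; the robot and the scene stay as the last step left them, time stands still between calls to the robot, and variables do not carry over. Pictures are saved under pics/ and viewed, and the job is handed in when it is done.

Besides the shell and the picture viewer there is one more tool, called after "Emit:" as a command line: name --argument value ..., lists and objects as JSON in quotes. servo_tool: Moves the arm, as the interface text tells. Its arguments: {"type":"object","properties":{"plan":{"type":"array"},"squeeze":{"type":"number"}},"required":["plan"]}

```bash
mkdir -p pics
cat > h.py <<'E'
import numpy as np, cv2, pickle
from workcell import env
def grab(n,tag):
    f=env.grab_frame(n); pickle.dump(f,open(f'pics/{tag}.pkl','wb')); cv2.imwrite(f'pics/{tag}.png',f['pixels'][:,:,::-1]); return f
E
python3 - <<'E'
from h import *
print(env.state())
for n in ['scene','top','wrist']:
    f=grab(n,n+'0'); print(n,{k:(np.round(v,3).tolist() if k!='pixels' else v.shape) for k,v in f.items()})
E
```

```text
{'time_s': 0.0, 'qpos': array([-7.25362068e+01,  1.83489996e+01,  8.97054622e+01, -3.41476127e-03,
        7.20450910e+01, -1.14567522e+00]), 'qvel': array([ 0.00581139, -0.01713575, -0.14473707, -0.01192808,  0.18451157,
       -0.02346178]), 'effort': array([-6.54964751e-04, -4.12462378e+01, -2.31975496e+01,  7.27312826e-02,
        4.56398574e-02, -1.54705294e-04]), 'ee_pos': array([ 183.32372654, -544.45555263,  213.1531709 ]), 'ee_rot': array([ 1.79998745e+02,  9.95977909e-02, -7.13894771e+01]), 'force': array([-0.20449872, -0.30070663, -0.01202292]), 'torque': array([-0.0170723 , -0.0274132 , -0.03170375]), 'gripper_width': 91.339603676055}
scene {'pixels': (420, 560, 3), 'intrinsics': [[443.609, 0.0, 276.427], [0.0, 443.609, 206.872], [0.0, 0.0, 1.0]], 'eye': [1315.853, -101.371, 819.392], 'attitude': [50.623, 0.34, 82.592]}
top {'pixels': (420, 560, 3), 'intrinsics': [[448.842, 0.0, 284.744], [0.0, 448.842, 207.73], [0.0, 0.0, 1.0]], 'eye': [334.913, 10.073, 1086.597], 'attitude': [3.89, 0.168, -89.873]}
wrist {'pixels': (420, 560, 3), 'intrinsics': [[343.637, 0.0, 277.358], [0.0, 343.637, 207.855], [0.0, 0.0, 1.0]], 'eye': [264.199, -517.584, 384.057], 'attitude': [-17.063, 0.128, -71.47]}
```

View pics/scene0.png

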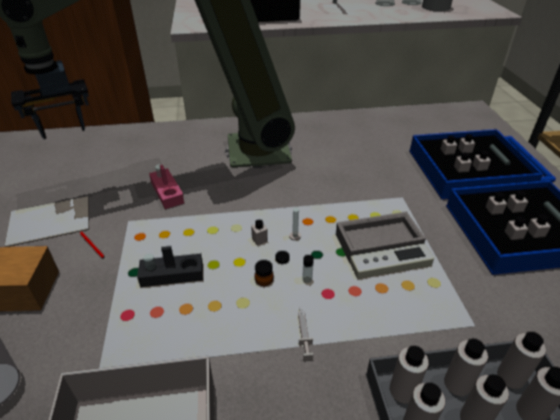

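View pics/top0.png

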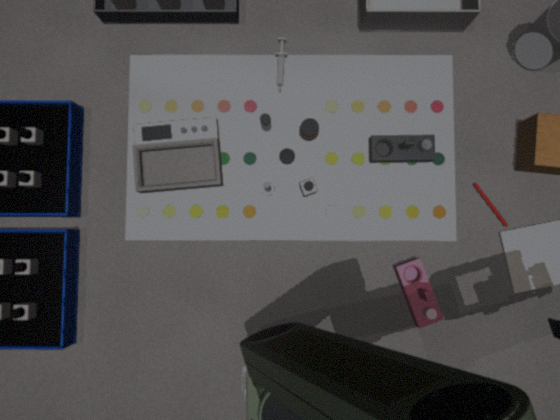

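View pics/wrist0.png

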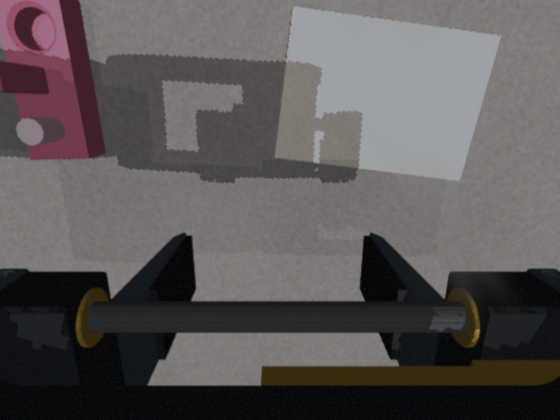

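The scene image shows these candidates:
- (308,265): black cap on clear glass, medium height. This fits the vial (top view about (265,121)).
- (295,225): thin tube on a white foot.
- (264,272): amber jar.
- (282,257): lone cap.
- (259,232): white bottle.

The dark carrier is at scene (170,268) and top (402,148). The pink one, at top (418,290), is the decoy. I'll confirm with an enlarged crop.

Run:
```python
import cv2,numpy as np
s=cv2.imread('pics/scene0.png');t=cv2.imread('pics/top0.png')
a=cv2.resize(s[210:300,120:330],None,fx=3.6,fy=3.6,interpolation=2)
b=cv2.resize(t[95:205,240:450],None,fx=3.6,fy=3.6,interpolation=2)
g=lambda x:np.clip(x.astype(float)*1.6,0,255).astype('uint8')
o=np.zeros((600,760,3),'uint8'); a=g(a)[:220];
b=g(b)[:380]
o[:a.shape[0],:a.shape[1]]=a;o[220:220+b.shape[0],:b.shape[1]]=b
cv2.imwrite('pics/crop0.png',o)
c=g(cv2.resize(t[105:200,125:230],None,fx=6,fy=6,interpolation=2));cv2.imwrite('pics/crop1.png',c)
c=g(cv2.resize(t[125:170,360:445],None,fx=9,fy=9,interpolation=2));cv2.imwrite('pics/crop2.png',c)
```

```text
(no output)
```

View pics/crop0.png

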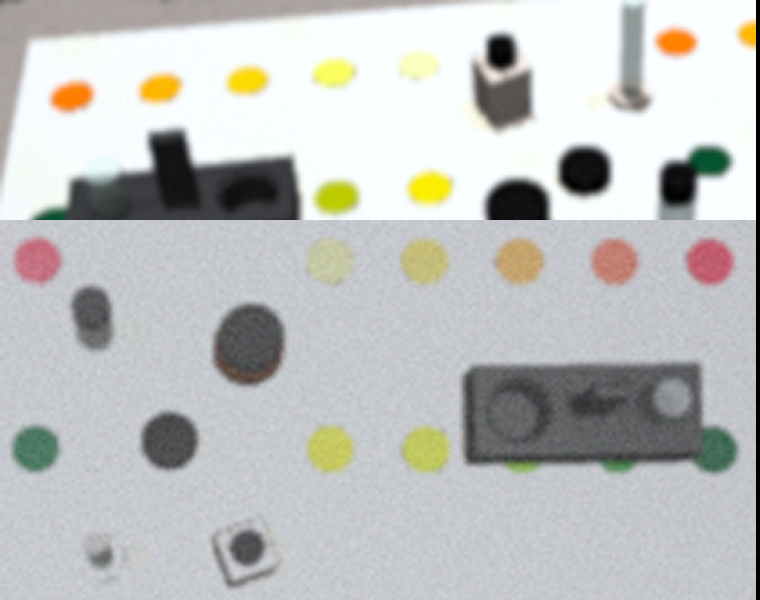

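View pics/crop1.png

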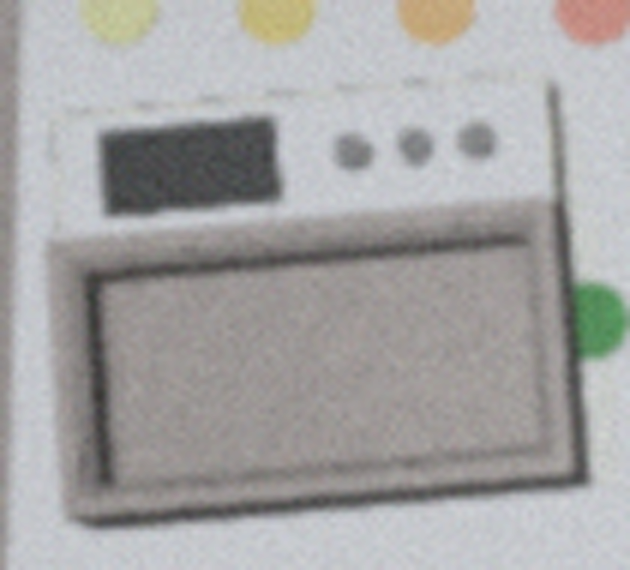

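View pics/crop2.png

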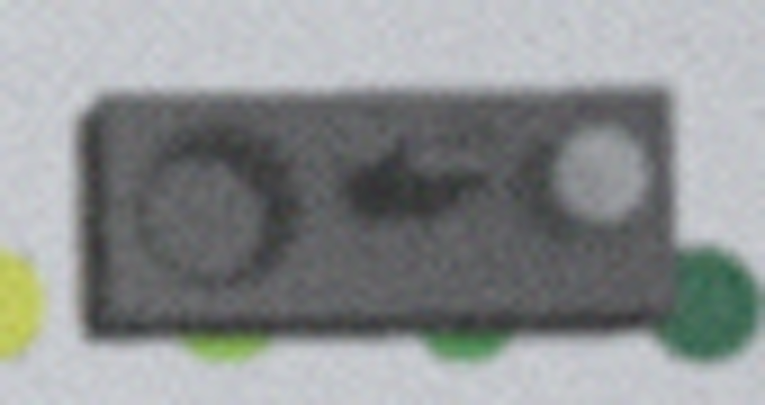

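Crops confirm it: the vial is at top (265,119), a black cap over clear glass. The dark carrier has its empty pocket on the left (+y) at about (384,148) and the blank on the right at about (427,144). The reader recess is at about (178,165), with its ledge on +x. Next I'll measure them.

```bash
cat >> h.py <<'E'
from scipy.spatial.transform import Rotation as Ro
def cam(f):
    return Ro.from_euler('xyz',f['attitude'],degrees=True).as_matrix(), np.array(f['eye'],float), np.array(f['intrinsics'])
def ray(f,uv,z):
    R,e,K=cam(f); d=np.linalg.inv(K)@np.array([uv[0],uv[1],1.]); d=R@np.array([d[0],-d[1],-d[2]]); return e+d*(z-e[2])/d[2]
def proj(f,P):
    R,e,K=cam(f); c=R.T@(np.array(P,float)-e); p=K@np.array([c[0],-c[1],-c[2]]); return p[:2]/p[2]
def load(t): return pickle.load(open(f'pics/{t}.pkl','rb'))
E
python3 - <<'E'
from h import *
t=load('top0');s=load('scene0')
r=lambda p:np.round(p,1).tolist()
cap=ray(t,(265.3,118.9),75);print('cap top',r(cap),'scene proj',r(proj(s,cap)),r(proj(s,[*cap[:2],0])))
bl=ray(t,(426.7,144.3),70);print('blank',r(bl),r(proj(s,bl)))
pk=ray(t,(360+215/9,125+207/9),36);print('pocket',r(pk),r(proj(s,pk)))
c=[ray(t,(360+u/9,125+v/9),36) for u,v in[(100,97),(668,90),(672,312),(98,328)]]
for p in c: print('corner',r(p),r(proj(s,p)))
print(r(np.mean(c,0)), r(np.degrees(np.arctan2(*(c[0]-c[1])[:2][::1]))), r(np.degrees(np.arctan2(*(c[3]-c[2])[:2]))))
print('fin top proj t', r(proj(t,[*np.mean(c,0)[:2],96])), r(proj(s,[*np.mean(c,0)[:2],96])))
# reader outer top z=45
c=[ray(t,(125+u/6,105+v/6),45) for u,v in[(50,240),(555,200),(583,475),(70,512)]]
for p in c: print('reader',r(p),r(proj(s,p)))
print(r(np.mean(c,0)),[r(np.degrees(np.arctan2((a-b)[0],(a-b)[1]))) for a,b in((c[0],c[1]),(c[3],c[2]))],r(np.linalg.norm(c[0]-c[1])),r(np.linalg.norm(c[1]-c[2])))
c=[ray(t,(125+u/6,105+v/6),20) for u,v in[(105,275),(527,247),(545,445),(113,488)]]
print('floor',r(np.mean(c,0)),[r(x) for x in c])
E
python3 - <<'E'
import cv2,numpy as np
s=cv2.imread('pics/scene0.png')
a=cv2.resize(s[235:290,130:210],None,fx=9,fy=9,interpolation=2)
cv2.imwrite('pics/crop3.png',np.clip(a*2.2,0,255).astype('uint8'))
a=cv2.resize(s[205:285,285:445],None,fx=5,fy=5,interpolation=2)
cv2.imwrite('pics/crop4.png',np.clip(a*1.5,0,255).astype('uint8'))
E
```

```text
cap top [607.5, 58.2, 75.0] scene proj [307.1, 257.0] [305.9, 278.6]
blank [550.3, -311.6, 70.0] [147.6, 256.3]
pocket [548.5, -221.0, 36.0] [188.5, 262.0]
corner [577.7, -191.1, 36.0] [200.9, 269.7]
corner [579.8, -340.6, 36.0] [136.6, 276.7]
corner [520.8, -340.4, 36.0] [139.4, 258.6]
corner [516.3, -189.9, 36.0] [201.5, 251.4]
[548.7, -265.5, 36.0] -0.8 -1.7
fin top proj t [409.7, 142.6] [165.8, 246.1]
reader [552.8, 369.5, 45.0] [424.0, 237.8]
reader [569.0, 171.8, 45.0] [349.3, 249.8]
reader [460.6, 159.5, 45.0] [334.3, 221.4]
reader [445.7, 359.0, 45.0] [405.1, 211.3]
[507.0, 265.0, 45.0] [-4.7, -4.3] 198.4 109.1
floor [508.3, 267.8, 20.0] [[543.9, 355.7, 20.0], [555.5, 186.7, 20.0], [475.6, 178.4, 20.0], [458.0, 350.5, 20.0]]
```

View pics/crop3.png

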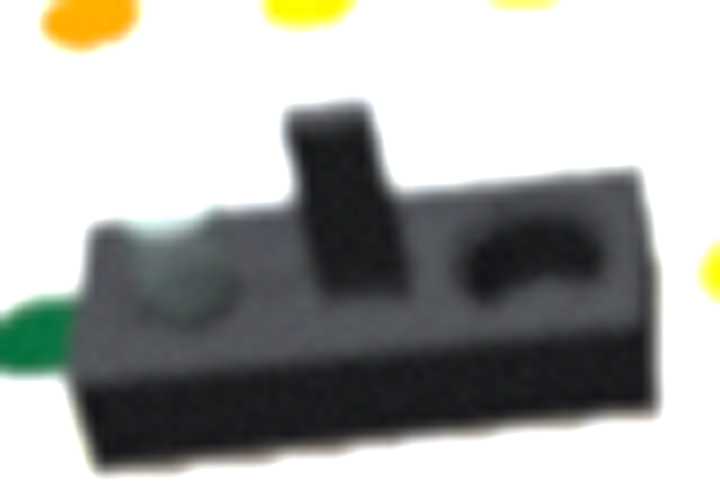

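View pics/crop4.png

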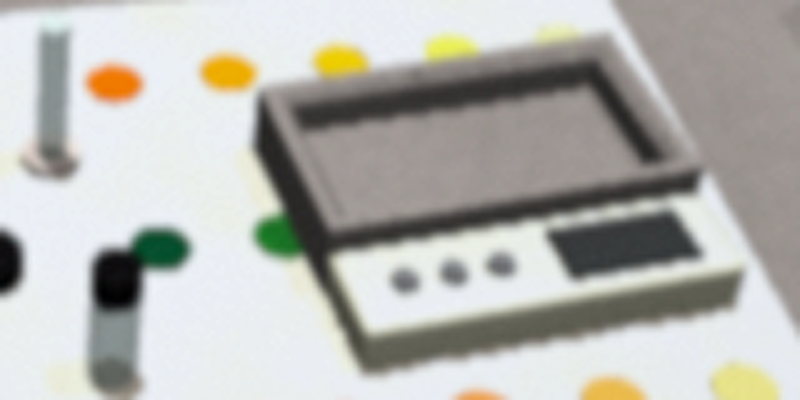

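```bash
cat >> h.py <<'E'
def plan(target,yaw,n,p0=None,R0=None):
    "print how far to go, in tool axes, split over n rows"
    st=env.state(); p=np.array(st['ee_pos']); R=Ro.from_euler('xyz',st['ee_rot'],degrees=True)
    if p0 is not None: p=np.array(p0,float)
    if R0 is not None: R=Ro.from_euler('xyz',R0,degrees=True)
    T=Ro.from_euler('xyz',[180,0,yaw],degrees=True); rv=(R.inv()*T).as_rotvec(degrees=True)
    d=(np.array(target)-p)/n
    print('dist',np.round(np.linalg.norm(d*n),1),'rotvec total',np.round(rv,2))
    for i in range(n):
        Ri=R*Ro.from_rotvec(rv*i/n,degrees=True)
        print(np.round(rv/n,1).tolist(),np.round(Ri.inv().apply(d),1).tolist())
def show():
    s=env.state(); print({k:np.round(s[k],2).tolist() for k in('time_s','qpos','ee_pos','ee_rot','force','gripper_width')})
E
python3 -c "
from h import *
plan([607,60,190],1,14)"
```

```text
dist 738.6 rotvec total [-5.000e-02  6.000e-02 -7.239e+01]
[-0.0, 0.0, -5.2] [-31.3, -42.5, 1.7]
[-0.0, 0.0, -5.2] [-27.3, -45.1, 1.7]
[-0.0, 0.0, -5.2] [-23.1, -47.4, 1.7]
[-0.0, 0.0, -5.2] [-18.8, -49.3, 1.7]
[-0.0, 0.0, -5.2] [-14.3, -50.8, 1.7]
[-0.0, 0.0, -5.2] [-9.6, -51.8, 1.7]
[-0.0, 0.0, -5.2] [-4.9, -52.5, 1.7]
[-0.0, 0.0, -5.2] [-0.2, -52.7, 1.7]
[-0.0, 0.0, -5.2] [4.6, -52.5, 1.7]
[-0.0, 0.0, -5.2] [9.3, -51.9, 1.7]
[-0.0, 0.0, -5.2] [13.9, -50.9, 1.7]
[-0.0, 0.0, -5.2] [18.5, -49.4, 1.7]
[-0.0, 0.0, -5.2] [22.8, -47.5, 1.7]
[-0.0, 0.0, -5.2] [27.0, -45.3, 1.7]
```

Emit:
servo_tool --plan '[[[0,0,-5.2],[-31,-42,1.5],91],[[0,0,-5.2],[-27,-45,1.5],91],[[0,0,-5.2],[-23,-47,1.5],91],[[0,0,-5.2],[-19,-49,1.5],91],[[0,0,-5.2],[-14,-51,1.5],91],[[0,0,-5.2],[-10,-52,1.5],91],[[0,0,-5.2],[-5,-52,1.5],91],[[0,0,-5.2],[0,-53,1.5],91],[[0,0,-5.2],[5,-52,1.5],91],[[0,0,-5.2],[9,-52,1.5],91]]' --squeeze 20

```text
time_s: 1.4
ee_pos: [485.9, -99.4, 196.3]
ee_rot: [-179.9, 0.0, -18.1]
force: [0.6, -0.3, 0.2]
gripper_width: 91.1
```

```bash
python3 -c "
from h import *
show();plan([607,60,150],1,9)"
```

```text
{'time_s': 1.4, 'qpos': [-12.95, 11.95, 101.24, 0.1, 66.84, 5.12], 'ee_pos': [485.86, -99.41, 196.26], 'ee_rot': [-179.91, 0.04, -18.11], 'force': [0.59, -0.33, 0.16], 'gripper_width': 91.13}
dist 205.5 rotvec total [ -0.09   0.02 -19.11]
[-0.0, 0.0, -2.1] [7.3, -21.0, 5.2]
[-0.0, 0.0, -2.1] [8.1, -20.7, 5.2]
[-0.0, 0.0, -2.1] [8.8, -20.4, 5.2]
[-0.0, 0.0, -2.1] [9.6, -20.1, 5.2]
[-0.0, 0.0, -2.1] [10.3, -19.7, 5.2]
[-0.0, 0.0, -2.1] [11.0, -19.3, 5.2]
[-0.0, 0.0, -2.1] [11.7, -18.9, 5.1]
[-0.0, 0.0, -2.1] [12.4, -18.4, 5.1]
[-0.0, 0.0, -2.1] [13.1, -18.0, 5.1]
```

Emit:
servo_tool --plan '[[[0,0,-2.1],[7,-21,5],91],[[0,0,-2.1],[8,-21,5],91],[[0,0,-2.1],[9,-20,5],91],[[0,0,-2.1],[9.5,-20,5],91],[[0,0,-2.1],[10,-20,5],91],[[0,0,-2.1],[11,-19,5],91],[[0,0,-2.1],[12,-19,5],91],[[0,0,-2.1],[12,-18,5],91],[[0,0,-2.1],[13,-18,5],91],[[0,0,0],[0,0,0],91]]'

```text
time_s: 2.65
ee_pos: [611.7, 73.1, 147.1]
ee_rot: [-179.9, 0.1, 2.2]
force: [-0.6, 0.5, -0.3]
gripper_width: 90.9
```

```bash
python3 -c "
from h import *
f=grab('wrist','w1');show()
for z in (75,55,0):print(z,proj(f,[607.5,58.2,z]))
print(proj(f,env.state()['ee_pos']))"
```

```text
{'time_s': 2.7, 'qpos': [5.64, 24.65, 89.73, 0.1, 65.76, 3.46], 'ee_pos': [611.24, 72.4, 147.39], 'ee_rot': [-179.92, 0.15, 2.14], 'force': [0.21, 0.3, 0.54], 'gripper_width': 91.3}
75 [269.41572705 238.57488315]
55 [270.00173525 229.32979049]
0 [271.26615015 209.38189048]
[273.86905516 264.60152341]
```

View pics/w1.png

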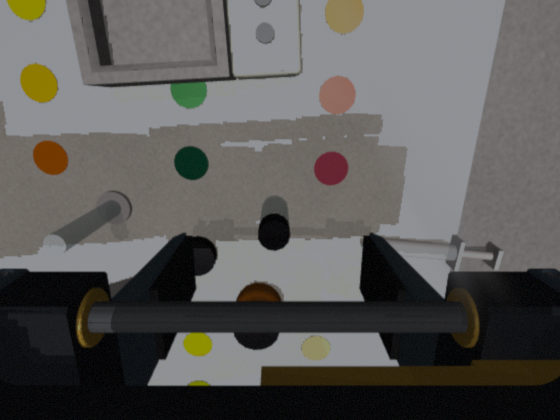

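Run:
```python
from h import *
f=load('w1');im=f['pixels'][195:265,240:310].astype(int)
m=(im.max(2)<50).astype('uint8');n,l,st,c=cv2.connectedComponentsWithStats(m);print(st[1:],c[1:])
print(ray(f,(274.5,233.5),75),ray(f,(274.5,232),75))
cv2.imwrite('pics/crop5.png',np.clip(cv2.resize(f['pixels'][140:300,180:380,::-1],None,fx=4,fy=3.6,interpolation=2)*1.8,0,255).astype('uint8'))
```

```text
[[ 18  18  32  37 937]] [[33.54215582 36.24546425]]
[611.22194198  62.47109489  75.        ] [611.18029916  63.68340377  75.        ]
```

View pics/crop5.png

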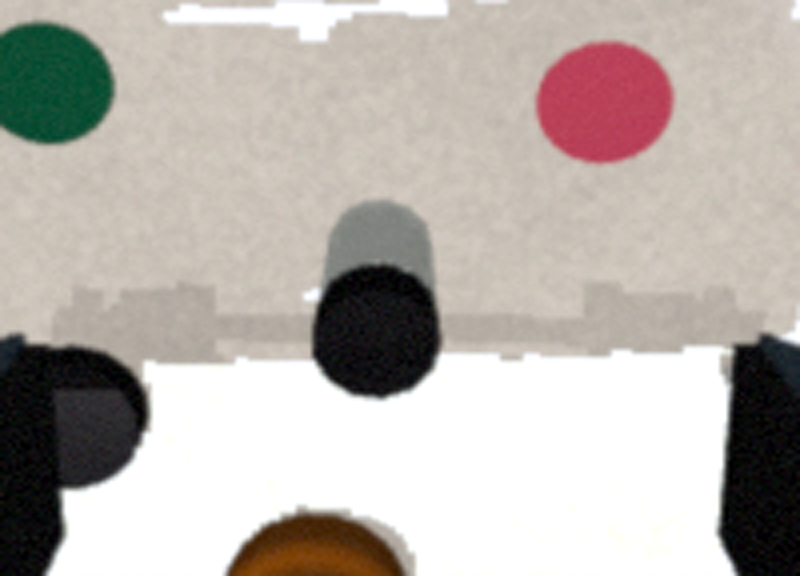

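Run:
```python
from h import *
f=load('w1');t=load('top0')
print('cap',ray(f,(203,258),15),ray(t,(287,156),15),'jar top',ray(t,(309.5,126.5),48))
print(ray(f,(273.5,233),75))
plan([610.5,62.7,38],1.2,9)
```

```text
cap [543.31285938  11.27315981  15.        ] [532.83138616   8.20763885  15.        ] jar top [596.79363357 -44.42860918  48.        ]
[610.45198443  62.84722827  75.        ]
dist 109.8 rotvec total [-0.08  0.15  0.94]
[-0.0, 0.0, 0.1] [-0.1, 1.1, 12.2]
[-0.0, 0.0, 0.1] [-0.1, 1.1, 12.2]
[-0.0, 0.0, 0.1] [-0.1, 1.1, 12.2]
[-0.0, 0.0, 0.1] [-0.1, 1.1, 12.2]
[-0.0, 0.0, 0.1] [-0.1, 1.1, 12.2]
[-0.0, 0.0, 0.1] [-0.1, 1.1, 12.2]
[-0.0, 0.0, 0.1] [-0.1, 1.1, 12.2]
[-0.0, 0.0, 0.1] [-0.1, 1.1, 12.2]
[-0.0, 0.0, 0.1] [-0.1, 1.1, 12.2]
```

Emit:
servo_tool --plan '[[[0,0,0.9],[-0.5,5,8],70],[[0,0,0],[0,4,12],65],[[0,0,0],[0,0,13],65],[[0,0,0],[0,0,13],65],[[0,0,0],[0,0,13],65],[[0,0,0],[0,0,13],65],[[0,0,0],[0,0,13],65],[[0,0,0],[0,0,10],65],[[0,0,0],[0,0,5],65],[[0,0,0],[0,0,0],65]]'

```text
time_s: 3.95
ee_pos: [608.9, 60.7, 39.9]
ee_rot: [-180.0, 0.3, 1.0]
force: [-0.5, -0.5, 0.9]
gripper_width: 65.1
```

```bash
python3 -c "
from h import *
f=grab('wrist','w2');show();plan([610.5,62.7,38],1.2,1)"
```

```text
{'time_s': 4.0, 'qpos': [4.59, 30.36, 97.38, 0.06, 52.52, 3.52], 'ee_pos': [609.09, 60.69, 40.19], 'ee_rot': [-179.97, 0.25, 1.03], 'force': [0.43, 0.04, -0.13], 'gripper_width': 64.6}
dist 3.3 rotvec total [-0.03  0.25 -0.17]
[-0.0, 0.3, -0.2] [1.5, -2.0, 2.2]
```

View pics/w2.png

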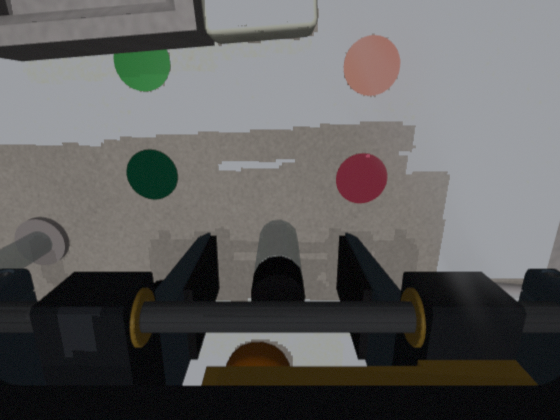

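The vial cap, at (279,283), sits between the fingers (tips at 217 and 338). I'll close on it.

Emit:
servo_tool --plan '[[[0,0.3,0],[1.5,-2,2],60],[[0,0,0],[0,0,0],40],[[0,0,0],[0,0,0],20],[[0,0,0],[0,0,0],15],[[0,0,0],[0,0,0],15],[[0,0,0],[0,0,0],15],[[0,0,0],[0,0,-10],15],[[0,0,0],[0,0,-15],15],[[0,0,0],[0,0,-15],15],[[0,0,0],[0,0,-15],15]]' --squeeze 20

```text
time_s: 5.25
ee_pos: [611.2, 62.9, 97.9]
ee_rot: [-180.0, -0.2, 1.0]
force: [0.1, -0.2, -0.8]
gripper_width: 24.4
```

```bash
python3 -c "
from h import *
f=grab('wrist','w3');show();plan([550,-215,120],1.2,10)"
```

```text
{'time_s': 5.3, 'qpos': [4.78, 26.74, 93.68, 0.03, 59.13, 3.74], 'ee_pos': [612.65, 63.0, 100.26], 'ee_rot': [-179.94, -0.45, 1.03], 'force': [0.27, 1.26, 0.73], 'gripper_width': 24.52}
dist 285.7 rotvec total [-0.06 -0.45 -0.17]
[-0.0, -0.0, -0.0] [-6.7, 27.7, -2.1]
[-0.0, -0.0, -0.0] [-6.8, 27.7, -2.0]
[-0.0, -0.0, -0.0] [-6.8, 27.7, -2.0]
[-0.0, -0.0, -0.0] [-6.8, 27.7, -2.0]
[-0.0, -0.0, -0.0] [-6.8, 27.7, -2.0]
[-0.0, -0.0, -0.0] [-6.8, 27.7, -2.0]
[-0.0, -0.0, -0.0] [-6.8, 27.7, -2.0]
[-0.0, -0.0, -0.0] [-6.8, 27.7, -2.0]
[-0.0, -0.0, -0.0] [-6.8, 27.7, -2.0]
[-0.0, -0.0, -0.0] [-6.8, 27.7, -2.0]
```

View pics/w3.png

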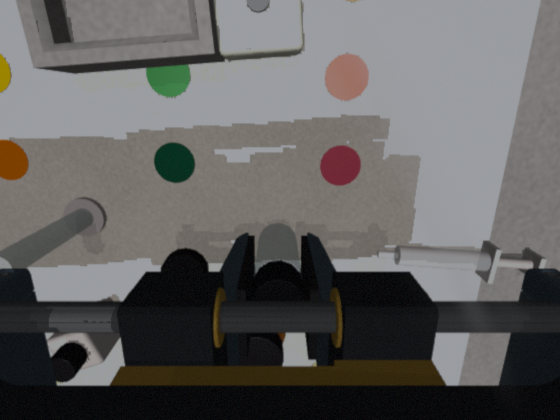

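Emit:
servo_tool --plan '[[[0,-0.3,0],[-4,25,-12],15],[[0,0,0],[-7,40,-12],15],[[0,0,0],[-7,42,-12],15],[[0,0,0],[-7,42,-10],15],[[0,0,0],[-7,42,-8],15],[[0,0,0],[-7,42,-5],15],[[0,0,0],[-7,42,0],15],[[0,0,0],[-7,42,0],15],[[0,0,0],[-5,30,0],15],[[0,0,0],[-3,10,0],15]]'

```text
time_s: 6.55
ee_pos: [558.4, -305.4, 166.8]
ee_rot: [179.9, -0.7, 1.2]
force: [-0.4, 0.7, -0.0]
gripper_width: 24.9
```

Emit:
servo_tool --plan '[[[0,0,0],[0,0,0],15],[[0,0,0],[0,0,0],15],[[0,0,0],[0,0,0],15],[[0,0,0],[0,0,0],15],[[0,0,0],[0,0,0],15],[[0,0,0],[0,0,0],15],[[0,0,0],[0,0,0],15],[[0,0,0],[0,0,0],15],[[0,0,0],[0,0,0],15],[[0,0,0],[0,0,0],15]]'

```text
time_s: 7.8
ee_pos: [559.0, -301.4, 167.2]
ee_rot: [-180.0, -0.7, 1.4]
force: [-0.4, -0.5, -0.1]
gripper_width: 24.5
```

```bash
python3 -c "
from h import *
f=grab('wrist','w4');show();
for P in ([550,-311,70],[548.5,-221,36],[548.7,-265.5,96]):print(proj(f,P))"
```

```text
{'time_s': 7.85, 'qpos': [-29.56, 25.15, 85.87, 0.4, 68.42, -31.09], 'ee_pos': [559.08, -301.39, 167.21], 'ee_rot': [-179.97, -0.67, 1.38], 'force': [0.03, 0.47, -0.41], 'gripper_width': 24.38}
[262.93603418 221.0754853 ]
[263.39579559 106.90759259]
[260.76821704 172.8436844 ]
```

View pics/w4.png

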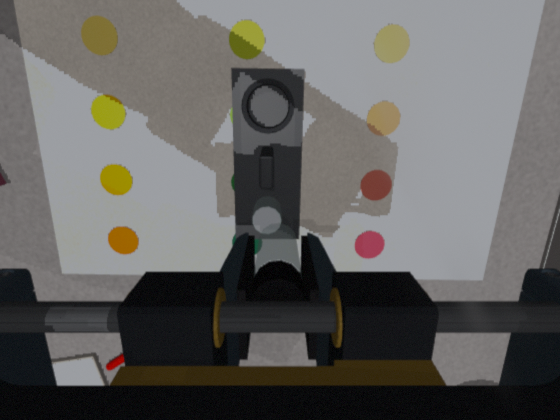

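Run:
```python
from h import *
f=load('w4')
cv2.imwrite('pics/crop6.png',np.clip(cv2.resize(f['pixels'][55:255,200:340,::-1].astype(float)*2.2,None,fx=3,fy=3,interpolation=2),0,255).astype('uint8'))
```

```text
(no output)
```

View pics/crop6.png

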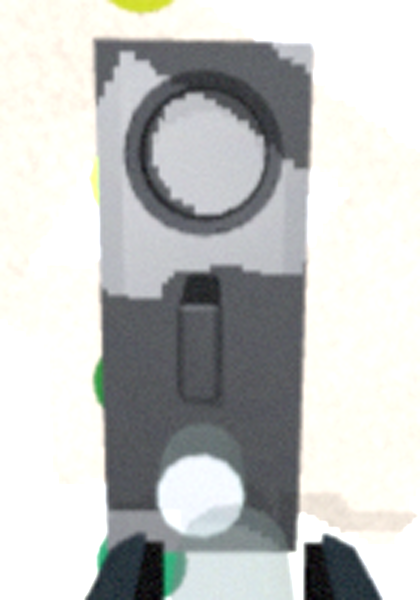

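Run:
```python
from h import *
f=load('w4')
q=lambda u,v:(200+u/3-.3,55+v/3-.3)
for n,p,z in [('pocket',(203.5,152),36),('fin',(200,352.5),96),('blank',(201,495),70),('TL',(94,38),36),('TR',(312,44),36)]: print(n,np.round(ray(f,q(*p),z),1))
```

```text
pocket [ 552.  -219.7   36. ]
fin [ 552.7 -265.    96. ]
blank [ 553.1 -309.7   70. ]
TL [ 521.8 -190.6   36. ]
TR [ 581.2 -190.7   36. ]
```

Run:
```python
from h import *
plan([552,-219.8,115],0.8,1)
```

```text
dist 97.1 rotvec total [-0.04 -0.67  0.59]
[-0.0, -0.7, 0.6] [-5.7, -81.7, 52.2]
```

Emit:
servo_tool --plan '[[[0,-0.4,0.3],[-1,-12,0],15],[[0,-0.2,0.3],[-1,-18,0],15],[[0,0,0],[-1,-18,0],15],[[0,0,0],[-1,-18,2],15],[[0,0,0],[-1,-12,8],15],[[0,0,0],[0,-4,12],15],[[0,0,0],[0,0,14],15],[[0,0,0],[0,0,12],15],[[0,0,0],[0,0,5],15],[[0,0,0],[0,0,0],15]]'

```text
time_s: 9.1
ee_pos: [551.5, -212.9, 109.2]
ee_rot: [-179.9, 0.1, 0.8]
force: [-0.0, 0.3, -0.2]
gripper_width: 24.5
```

```bash
python3 -c "
from h import *
f=grab('wrist','w5');show();plan([552,-219.8,47.5],0.8,1);print(proj(f,[552,-219.8,36]))"
```

```text
{'time_s': 9.15, 'qpos': [-22.25, 24.51, 96.04, 0.06, 59.56, -23.06], 'ee_pos': [551.62, -212.92, 109.48], 'ee_rot': [-179.91, 0.08, 0.77], 'force': [0.03, 0.11, -0.19], 'gripper_width': 24.87}
dist 62.4 rotvec total [-0.09  0.08 -0.03]
[-0.1, 0.1, -0.0] [0.4, 7.0, 62.0]
[276.20158832 228.51248555]
```

View pics/w5.png

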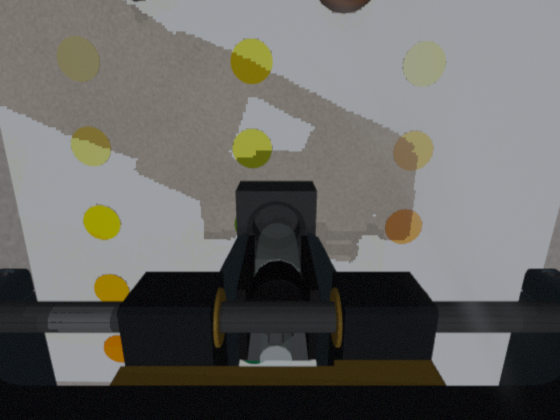

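Emit:
servo_tool --plan '[[[0,0,0],[0.2,3,0],15],[[0,0,0],[0.2,3,0],15],[[0,0,0],[0,1,0],15],[[0,0,0],[0,0,6],15],[[0,0,0],[0,0,8],15],[[0,0,0],[0,0,8],15],[[0,0,0],[0,0,4],15],[[0,0,0],[0,0,0],15],[[0,0,0],[0,0,0],15],[[0,0,0],[0,0,0],15]]'

```text
time_s: 10.4
ee_pos: [552.9, -220.9, 82.6]
ee_rot: [-180.0, -0.0, 0.8]
force: [0.6, -0.1, -0.9]
gripper_width: 24.9
```

```bash
python3 -c "
from h import *
f=grab('wrist','w6');show();plan([552,-219.8,47.5],0.8,1);print(proj(f,[552,-219.8,36]))
cv2.imwrite('pics/crop7.png',np.clip(cv2.resize(f['pixels'][150:310,200:360,::-1].astype(float)*2.2,None,fx=3.7,fy=3.7,interpolation=2),0,255).astype('uint8'))"
```

```text
{'time_s': 10.45, 'qpos': [-22.92, 26.31, 97.41, 0.06, 56.26, -23.71], 'ee_pos': [552.86, -220.93, 82.65], 'ee_rot': [-179.96, -0.04, 0.76], 'force': [0.52, -0.64, -0.4], 'gripper_width': 24.74}
dist 35.2 rotvec total [-0.04 -0.04 -0.04]
[-0.0, -0.0, -0.0] [-0.9, -1.1, 35.2]
[273.98969113 231.00859066]
```

View pics/crop7.png

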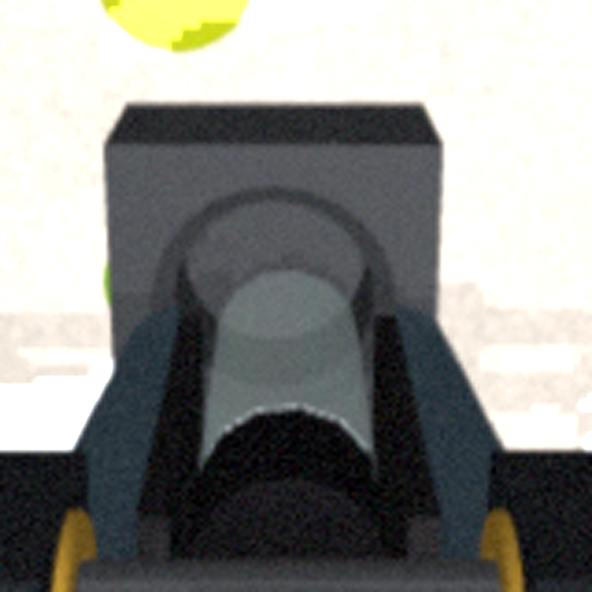

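```bash
python3 -c "
from h import *
f=load('w6');q=lambda u,v:(200+u/3.7-.36,150+v/3.7-.36)
print(ray(f,q(285,303),44.6),ray(f,q(273.5,300),36), ray(f,q(273.5,187),36))"
```

```text
[ 553.78323372 -216.86316104   44.6       ] [ 551.7071083  -219.59590423   36.        ] [ 551.52242579 -198.16363742   36.        ]
```

Emit:
servo_tool --plan '[[[0,0,0],[-1.5,2,0],15],[[0,0,0],[0,0,3],15],[[0,0,0],[0,0,6],15],[[0,0,0],[0,0,7],15],[[0,0,0],[0,0,7],15],[[0,0,0],[0,0,6],15],[[0,0,0],[0,0,4],15],[[0,0,0],[0,0,0],15],[[0,0,0],[0,0,0],15],[[0,0,0],[0,0,0],15]]'

```text
time_s: 11.7
ee_pos: [551.4, -223.2, 47.6]
ee_rot: [-180.0, -0.1, 0.8]
force: [-0.7, -0.4, 0.1]
gripper_width: 24.4
```

```bash
python3 -c "
from h import *
f=grab('wrist','w7');show()
cv2.imwrite('pics/crop8.png',np.clip(cv2.resize(f['pixels'][150:310,200:360,::-1].astype(float)*2.2,None,fx=3.7,fy=3.7,interpolation=2),0,255).astype('uint8'))"
```

```text
{'time_s': 11.75, 'qpos': [-23.17, 28.47, 99.67, 0.06, 51.83, -23.97], 'ee_pos': [551.38, -223.16, 47.55], 'ee_rot': [-179.97, -0.05, 0.76], 'force': [-0.38, -1.14, -0.34], 'gripper_width': 24.38}
```

View pics/crop8.png

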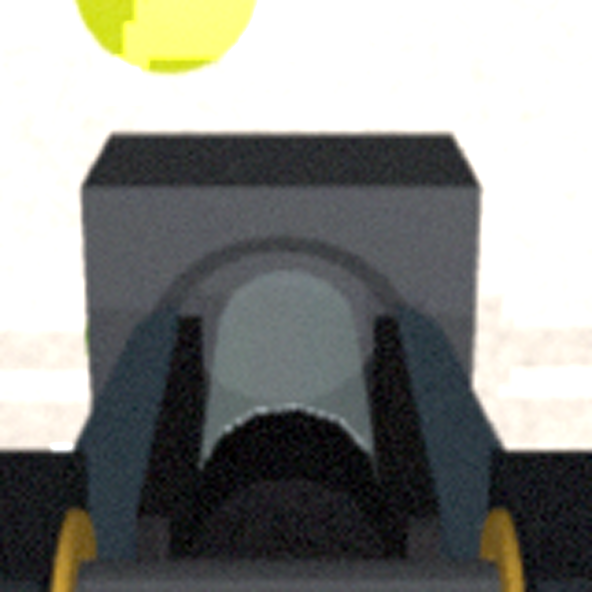

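Emit:
servo_tool --plan '[[[0,0,0],[0,0,1.2],15],[[0,0,0],[0,0,0.5],15],[[0,0,0],[0,0,0],15],[[0,0,0],[0,0,0],28],[[0,0,0],[0,0,0],32],[[0,0,0],[0,0,0],40],[[0,0,0],[0,0,0],50],[[0,0,0],[0,0,0],60],[[0,0,0],[0,0,0],60],[[0,0,0],[0,0,0],60]]'

```text
time_s: 13.0
ee_pos: [551.6, -223.3, 46.7]
ee_rot: [-180.0, -0.1, 0.8]
force: [0.7, -1.1, 0.2]
gripper_width: 60.1
```

```bash
python3 -c "
from h import *
f=grab('wrist','w8');show()
cv2.imwrite('pics/crop9.png',np.clip(cv2.resize(f['pixels'][150:310,200:360,::-1].astype(float)*2.2,None,fx=3.7,fy=3.7,interpolation=2),0,255).astype('uint8'))"
```

```text
{'time_s': 13.05, 'qpos': [-23.17, 28.52, 99.71, 0.06, 51.68, -23.97], 'ee_pos': [551.66, -223.25, 46.74], 'ee_rot': [-179.99, -0.09, 0.76], 'force': [-0.51, -0.13, -0.79], 'gripper_width': 60.08}
```

View pics/crop9.png

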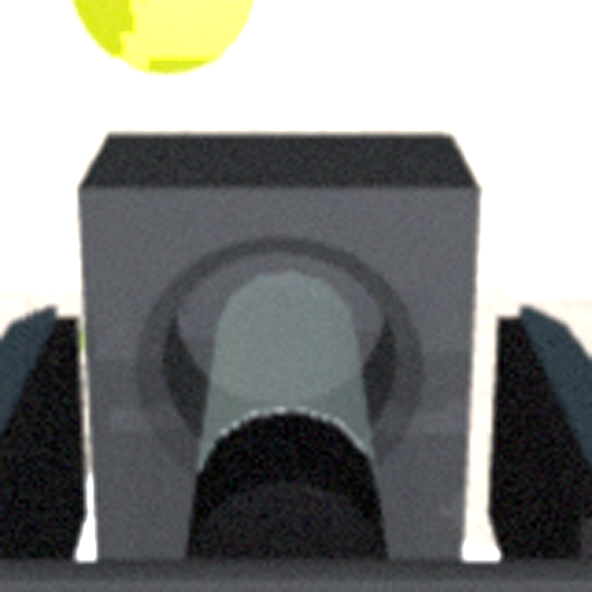

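The vial stands upright in the pocket, released, with the fingers clear on both sides. Next I'll move up and over to the fin.

Emit:
servo_tool --plan '[[[0,0,0],[0,0,-8],60],[[0,0,0],[0,0,-15],60],[[0,0,0],[0,0,-18],60],[[0,0,0],[0,0,-18],60],[[0,0,0],[0,0,-18],60],[[0,0,0],[0.2,10,-12],60],[[0,0,0],[0.3,14,-4],60],[[0,0,0],[0.3,12,0],60],[[0,0,0],[0,5,0],60],[[0,0,0],[0,0,0],60]]'

```text
time_s: 14.3
ee_pos: [553.1, -268.4, 147.4]
ee_rot: [179.9, -0.3, 0.7]
force: [0.4, 1.0, -0.5]
gripper_width: 60.0
```

```bash
python3 -c "
from h import *
f=grab('wrist','w9');show();plan([552.5,-264.9,59],0.8,1)
cv2.imwrite('pics/crop10.png',np.clip(cv2.resize(f['pixels'][130:330,180:380,::-1].astype(float)*2.2,None,fx=3,fy=3,interpolation=2),0,255).astype('uint8'))"
```

```text
{'time_s': 14.35, 'qpos': [-26.96, 24.38, 90.19, 0.05, 65.17, -27.69], 'ee_pos': [553.12, -268.13, 147.34], 'ee_rot': [179.92, -0.25, 0.71], 'force': [-0.34, 0.1, -0.29], 'gripper_width': 60.06}
dist 88.4 rotvec total [ 0.08 -0.25 -0.09]
[0.1, -0.2, -0.1] [-1.0, -3.4, 88.3]
```

View pics/crop10.png

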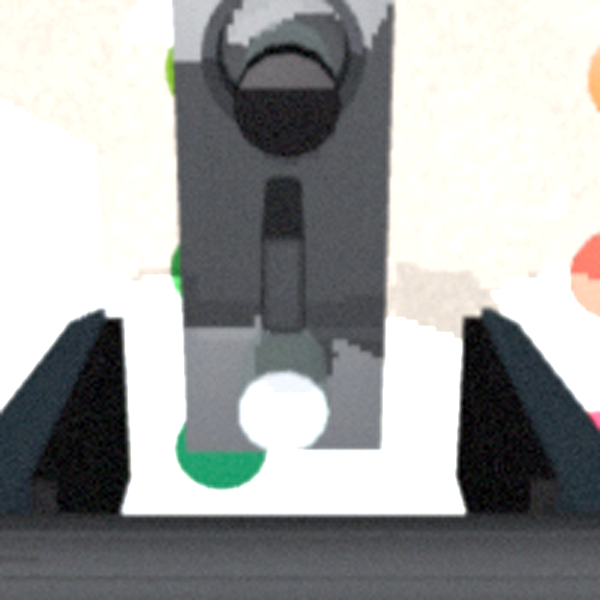

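```bash
python3 -c "
from h import *
f=load('w9');print(ray(f,(274,224.3),96),proj(f,env.state()['ee_pos']), ray(f,(180+284/3-.3,130+412/3-.3),70))"
```

```text
[ 552.48134239 -264.28340436   96.        ] [274.70934821 262.89105554] [ 553.023893 -309.909123   70.      ]
```

Measurements agree: fin at (552.5, -264.5). I'll descend to TCP z of about 59.

Emit:
servo_tool --plan '[[[0,-0.2,0],[-0.6,-3.5,4],60],[[0,0,0],[0,0,12],60],[[0,0,0],[0,0,14],60],[[0,0,0],[0,0,15],50],[[0,0,0],[0,0,15],45],[[0,0,0],[0,0,14],45],[[0,0,0],[0,0,9],45],[[0,0,0],[0,0,4],45],[[0,0,0],[0,0,0],45],[[0,0,0],[0,0,0],45]]'

```text
time_s: 15.6
ee_pos: [551.6, -262.9, 52.4]
ee_rot: [-180.0, 0.1, 0.8]
force: [1.3, -0.0, -0.2]
gripper_width: 45.0
```

```bash
python3 -c "
from h import *
f=grab('wrist','w10');show();plan([552.5,-264.5,59],0.8,1)
cv2.imwrite('pics/crop11.png',np.clip(cv2.resize(f['pixels'][130:330,180:380,::-1].astype(float)*2.2,None,fx=3,fy=3,interpolation=2),0,255).astype('uint8'))"
```

```text
{'time_s': 15.65, 'qpos': [-26.54, 29.44, 96.92, -0.05, 53.77, -27.3], 'ee_pos': [551.64, -262.89, 52.51], 'ee_rot': [-179.97, 0.14, 0.79], 'force': [0.14, -0.24, 0.23], 'gripper_width': 44.84}
dist 6.7 rotvec total [-0.03  0.14 -0.01]
[-0.0, 0.1, -0.0] [0.8, 1.6, -6.5]
```

View pics/crop11.png

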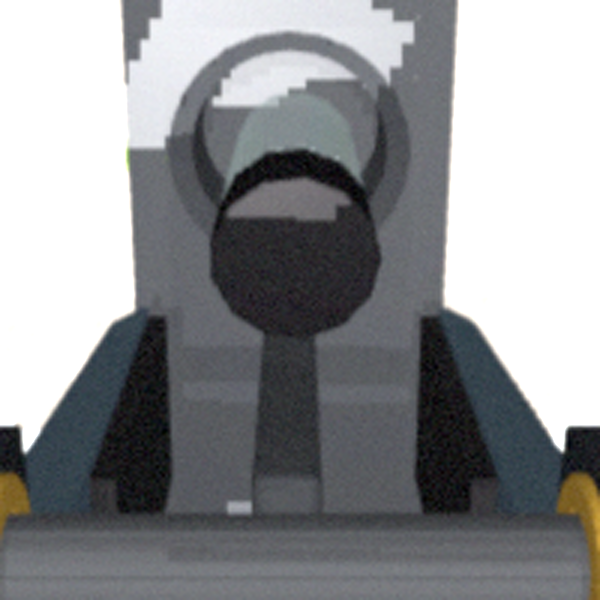

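Emit:
servo_tool --plan '[[[0,0,0],[0.8,1.5,-4],45],[[0,0,0],[0,0,-1],30],[[0,0,0],[0,0,0],20],[[0,0,0],[0,0,0],12],[[0,0,0],[0,0,0],5],[[0,0,0],[0,0,0],5],[[0,0,0],[0,0,0],5],[[0,0,0],[0,0,0],5],[[0,0,0],[0,0,-2],5],[[0,0,0],[0,0,-4],5]]' --squeeze 45

```text
time_s: 16.9
ee_pos: [552.0, -264.2, 63.9]
ee_rot: [-179.9, 0.2, 0.8]
force: [-0.1, 0.4, -2.3]
gripper_width: 9.8
```

Emit:
servo_tool --plan '[[[0,0,0],[0,0,-6],5],[[0,0,0],[0,0,-8],5],[[0,0,0],[0,0,-10],5],[[0,0,0],[0,0,-12],5],[[0,0,0],[0,0,-12],5],[[0,0,0],[0,0,-12],5],[[0,0,0],[0,0,-10],5],[[0,0,0],[0,0,-6],5],[[0,0,0],[0,0,-3],5],[[0,0,0],[0,0,0],5]]'

```text
time_s: 18.15
ee_pos: [552.7, -264.5, 149.9]
ee_rot: [180.0, 0.1, 0.8]
force: [-0.2, -0.2, -2.2]
gripper_width: 9.7
```

```bash
python3 -c "
from h import *
f=grab('wrist','w11');grab('scene','s11');show()
cv2.imwrite('pics/crop12.png',np.clip(cv2.resize(f['pixels'][130:330,180:380,::-1].astype(float)*2.2,None,fx=3,fy=3,interpolation=2),0,255).astype('uint8'))"
```

```text
{'time_s': 18.25, 'qpos': [-26.63, 24.28, 90.04, -0.04, 65.79, -27.4], 'ee_pos': [552.45, -264.36, 149.44], 'ee_rot': [-179.99, 0.11, 0.79], 'force': [0.44, -0.34, -2.57], 'gripper_width': 10.04}
```

View pics/crop12.png

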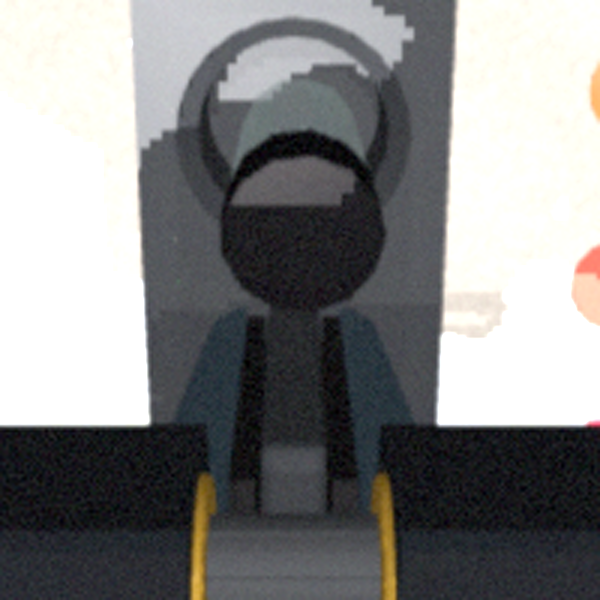

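View pics/s11.png

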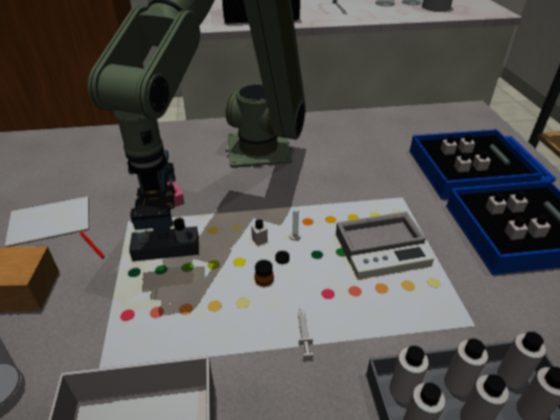

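```bash
python3 - <<'E'
from h import *
for t in('w1','w3'):
    f=load(t);cv2.imwrite(f'pics/r_{t}.png',np.clip(cv2.resize(f['pixels'][0:110,10:320,::-1].astype(float)*1.6,None,fx=2.5,fy=2.5,interpolation=2),0,255).astype('uint8'))
E
python3 -c "
from h import *
plan([530,30,200],4.5,9)"
```

```text
dist 299.5 rotvec total [-0.02  0.11 -3.71]
[-0.0, 0.0, -0.4] [-2.1, -32.7, -5.6]
[-0.0, 0.0, -0.4] [-1.8, -32.8, -5.6]
[-0.0, 0.0, -0.4] [-1.6, -32.8, -5.6]
[-0.0, 0.0, -0.4] [-1.3, -32.8, -5.6]
[-0.0, 0.0, -0.4] [-1.1, -32.8, -5.6]
[-0.0, 0.0, -0.4] [-0.9, -32.8, -5.6]
[-0.0, 0.0, -0.4] [-0.6, -32.8, -5.6]
[-0.0, 0.0, -0.4] [-0.4, -32.8, -5.6]
[-0.0, 0.0, -0.4] [-0.2, -32.8, -5.6]
```

View pics/r_w1.png

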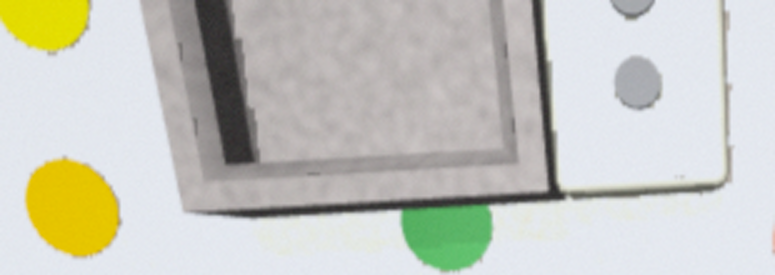

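Run:
```python
from h import *
f=load('w1')
a=ray(f,(83.7,84.1),45);b=ray(f,(229.3,76.9),45);print(a,b,np.linalg.norm(a-b))
yaw=np.arctan2(b[1]-a[1],b[0]-a[0]);print(np.degrees(yaw));m=(a+b)/2;print(m+100*np.array([-np.sin(yaw),np.cos(yaw),0]))
for y in (4.5,):
    y=np.radians(y);print(m+100*np.array([-np.sin(y),np.cos(y),0]))
```

```text
[464.32439503 165.16984828  45.        ] [573.41403363 174.22594958  45.        ] 109.46489035859966
4.745540862039738
[510.59614953 269.35509335  45.        ]
[511.02330475 269.38963231  45.        ]
```

Emit:
servo_tool --plan '[[[0,0,0],[0,-5,-6],5],[[0,0,-0.4],[-1,-14,-8],5],[[0,0,-0.5],[-1,-24,-8],5],[[0,0,-0.5],[-1.5,-32,-8],5],[[0,0,-0.5],[-1.5,-36,-7],5],[[0,0,-0.5],[-1,-38,-5],5],[[0,0,-0.5],[-1,-38,-4],5],[[0,0,-0.4],[-1,-38,-2],5],[[0,0,-0.4],[-1,-38,0],5],[[0,0,0],[-1,-38,0],5]]'

```text
time_s: 19.5
ee_pos: [522.3, 55.4, 205.1]
ee_rot: [-179.7, -0.2, 4.8]
force: [1.1, -0.5, -1.7]
gripper_width: 9.9
```

```bash
python3 -c "
from h import *
show()
plan([515,195,200],4.5,7)"
```

```text
{'time_s': 19.5, 'qpos': [4.61, 14.09, 96.99, 0.32, 68.75, -0.35], 'ee_pos': [522.35, 55.42, 205.1], 'ee_rot': [-179.71, -0.17, 4.85], 'force': [1.13, -0.53, -1.67], 'gripper_width': 9.89}
dist 139.9 rotvec total [-0.29 -0.17  0.35]
[-0.0, -0.0, 0.0] [0.6, -20.0, 0.8]
[-0.0, -0.0, 0.0] [0.6, -20.0, 0.8]
[-0.0, -0.0, 0.0] [0.6, -20.0, 0.8]
[-0.0, -0.0, 0.0] [0.6, -20.0, 0.8]
[-0.0, -0.0, 0.0] [0.6, -20.0, 0.8]
[-0.0, -0.0, 0.0] [0.6, -20.0, 0.8]
[-0.0, -0.0, 0.0] [0.5, -20.0, 0.7]
```

Reader centre is (510.6, 269.4) with yaw 4.7°, agreeing with the top view. I'll continue towards it, decelerating, and confirm with the wrist camera.

Emit:
servo_tool --plan '[[[0,0,0],[0.5,-34,0],5],[[0,0,0],[0.5,-28,0],5],[[-0.2,-0.2,0],[0.5,-22,0],5],[[0,0,0.2],[0.5,-17,0],5],[[0,0,0],[0.5,-13,0],5],[[0,0,0],[0.5,-9,0],5],[[0,0,0],[0,-6,0],5],[[0,0,0],[0,-3,0],5],[[0,0,0],[0,0,0],5],[[0,0,0],[0,0,0],5]]'

```text
time_s: 20.75
ee_pos: [507.6, 199.1, 209.2]
ee_rot: [-179.8, -0.1, 5.1]
force: [-0.6, -0.4, -2.9]
gripper_width: 9.7
```

```bash
python3 -c "
from h import *
grab('wrist','w12');grab('scene','s12');show()
plan([510.6,269.4,200],4.7,8)"
```

```text
{'time_s': 20.85, 'qpos': [20.11, 15.74, 94.06, 0.17, 70.07, 14.93], 'ee_pos': [507.58, 199.14, 209.25], 'ee_rot': [-179.81, -0.08, 5.13], 'force': [-0.51, -1.0, -2.48], 'gripper_width': 10.03}
dist 70.9 rotvec total [-0.19 -0.08  0.43]
[-0.0, -0.0, 0.1] [1.2, -8.7, 1.2]
[-0.0, -0.0, 0.1] [1.2, -8.7, 1.2]
[-0.0, -0.0, 0.1] [1.1, -8.7, 1.2]
[-0.0, -0.0, 0.1] [1.1, -8.7, 1.2]
[-0.0, -0.0, 0.1] [1.1, -8.7, 1.2]
[-0.0, -0.0, 0.1] [1.1, -8.7, 1.2]
[-0.0, -0.0, 0.1] [1.1, -8.7, 1.2]
[-0.0, -0.0, 0.1] [1.1, -8.7, 1.2]
```

View pics/w12.png

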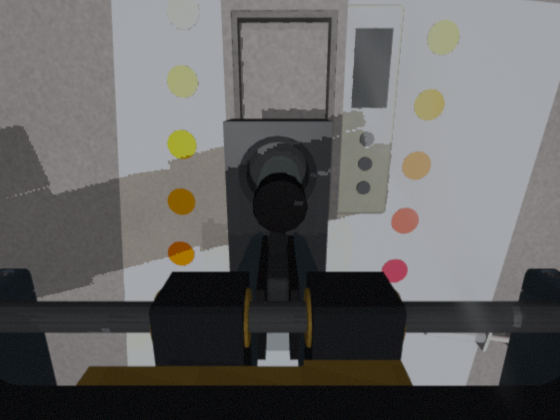

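View pics/s12.png

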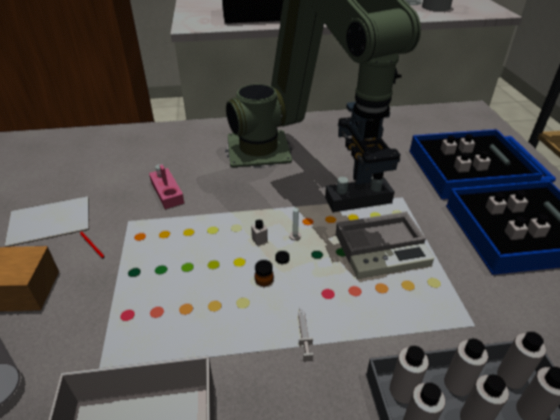

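Run:
```python
from h import *
f=load('w12')
cv2.imwrite('pics/r_w12.png',np.clip(cv2.resize(f['pixels'][0:130,210:360,::-1].astype(float)*1.8,None,fx=4.5,fy=4.5,interpolation=2),0,255).astype('uint8'))
```

```text
(no output)
```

View pics/r_w12.png

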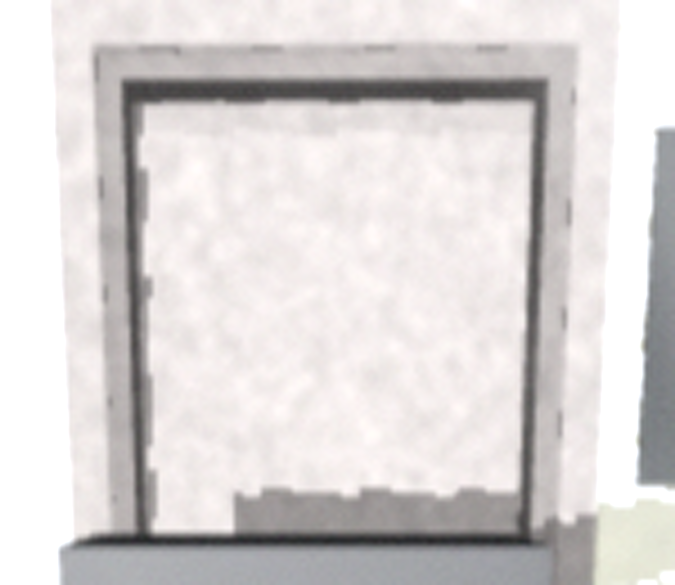

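Run:
```python
from h import *
f=load('w12');q=lambda u,v:(210+u/4.5-.39,v/4.5-.39)
for a,b,z,h in(((95,46),(576,46),45,92),((135,101),(537,100),20,87)):
    a=ray(f,q(*a),z);b=ray(f,q(*b),z);y=np.radians(4.7)
    print(np.round(a,1),np.round(b,1),np.linalg.norm(a-b),np.degrees(np.arctan2(b[1]-a[1],b[0]-a[0])),(a+b)/2-h*np.array([-np.sin(y),np.cos(y),0]))
```

```text
[454.8 356.4  45. ] [547.2 364.6  45. ] 92.78165772637965 5.0797953113409 [508.57842594 268.84309979  45.        ]
[460.2 352.5  20. ] [543.9 360.1  20. ] 84.08921803784907 5.204483764295435 [509.19525052 269.5651402   20.        ]
```

Emit:
servo_tool --plan '[[[0,0,0],[0,-5,0],5],[[-0.2,0,0],[0,-10,0],5],[[0,0,0],[0,-13,0],5],[[0,0,0],[1,-13,2],5],[[0,0,0],[1,-11,5],5],[[0,0,0],[1,-8,8],5],[[0,0,0],[0,-4,12],5],[[0,0,0],[0,0,12],5],[[0,0,0],[0,0,8],5],[[0,0,0],[0,0,3],5]]'

```text
time_s: 22.1
ee_pos: [504.1, 267.6, 154.5]
ee_rot: [179.9, 0.0, 5.1]
force: [0.2, 0.2, -1.7]
gripper_width: 10.0
```

```bash
python3 -c "
from h import *
show()
plan([509.4,269.3,105],5,1)"
```

```text
{'time_s': 22.1, 'qpos': [26.84, 20.45, 95.41, -0.06, 64.21, 21.72], 'ee_pos': [504.07, 267.62, 154.54], 'ee_rot': [179.92, 0.05, 5.15], 'force': [0.24, 0.18, -1.7], 'gripper_width': 10.0}
dist 49.9 rotvec total [0.08 0.05 0.15]
[0.1, 0.0, 0.1] [5.5, -1.3, 49.5]
```

Emit:
servo_tool --plan '[[[0,0,0],[3,-0.7,0],5],[[0,0,0],[2.5,-0.6,4],5],[[0,0,0],[0,0,8],5],[[0,0,0],[0,0,9],5],[[0,0,0],[0,0,9],5],[[0,0,0],[0,0,9],5],[[0,0,0],[0,0,6],5],[[0,0,0],[0,0,2],5],[[0,0,0],[0,0,0],5],[[0,0,0],[0,0,0],5]]'

```text
time_s: 23.35
ee_pos: [510.5, 269.2, 104.7]
ee_rot: [179.9, -0.0, 5.1]
force: [0.2, 0.9, -1.3]
gripper_width: 9.8
```

```bash
python3 -c "
from h import *
f=grab('wrist','w13');grab('scene','s13');show()
plan([509.4,269.3,78],5,1)
g=load('s13')
cv2.imwrite('pics/s13c.png',np.clip(cv2.resize(g['pixels'][150:290,310:450,::-1].astype(float)*1.6,None,fx=4,fy=4,interpolation=2),0,255).astype('uint8'))"
```

```text
{'time_s': 23.45, 'qpos': [26.7, 23.57, 98.42, -0.07, 58.0, 21.63], 'ee_pos': [510.46, 269.2, 104.76], 'ee_rot': [179.95, -0.03, 5.1], 'force': [0.11, -0.07, -3.48], 'gripper_width': 9.97}
dist 26.8 rotvec total [ 0.05 -0.03  0.1 ]
[0.1, -0.0, 0.1] [-1.1, -0.2, 26.8]
```

View pics/w13.png

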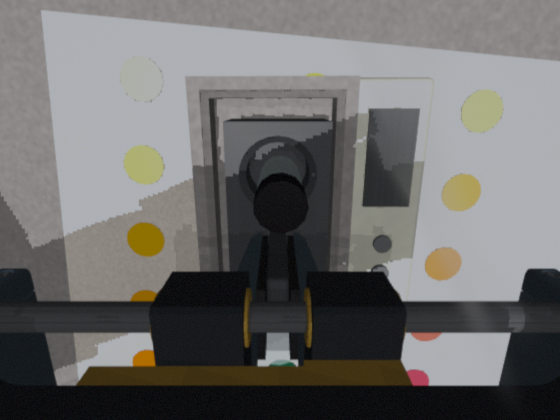

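View pics/s13c.png

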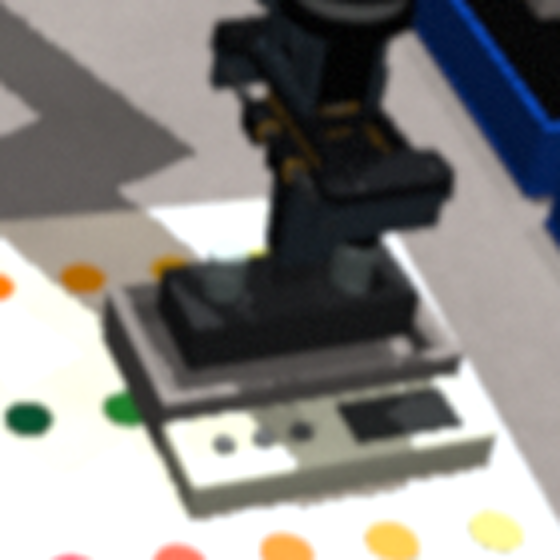

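The carrier is centred over the recess: block at columns 223–332, recess at 212–336. I'll lower it slowly.

Emit:
servo_tool --plan '[[[0,0,0],[-0.8,0,3],5],[[0,0,0],[0,0,5],5],[[0,0,0],[0,0,5],5],[[0,0,0],[0,0,4],5],[[0,0,0],[0,0,3],5],[[0,0,0],[0,0,2],5],[[0,0,0],[0,0,1.5],5],[[0,0,0],[0,0,1],5],[[0,0,0],[0,0,0.5],5],[[0,0,0],[0,0,0],5]]'

```text
time_s: 24.7
ee_pos: [509.9, 269.2, 78.5]
ee_rot: [180.0, -0.1, 5.1]
force: [0.0, -0.5, -1.7]
gripper_width: 9.7
```

```bash
python3 -c "
from h import *
show()"
```

```text
{'time_s': 24.7, 'qpos': [26.73, 25.08, 100.32, -0.08, 54.54, 21.67], 'ee_pos': [509.88, 269.18, 78.52], 'ee_rot': [179.96, -0.07, 5.1], 'force': [0.0, -0.45, -1.74], 'gripper_width': 9.69}
```

Force is still −1.7 N, so there is no contact or only just. I'll lower in small steps.

Emit:
servo_tool --plan '[[[0,0,0],[0,0,0.5],5],[[0,0,0],[0,0,0.5],5],[[0,0,0],[0,0,0.5],5],[[0,0,0],[0,0,0],5],[[0,0,0],[0,0,0],5],[[0,0,0],[0,0,0],5],[[0,0,0],[0,0,0],5],[[0,0,0],[0,0,0],5],[[0,0,0],[0,0,0],5],[[0,0,0],[0,0,0],5]]'

```text
time_s: 25.95
ee_pos: [510.0, 269.2, 78.4]
ee_rot: [180.0, -0.1, 5.1]
force: [-2.1, -0.8, 1.7]
gripper_width: 10.1
```

```bash
python3 -c "
from h import *
show()"
```

```text
{'time_s': 25.95, 'qpos': [26.72, 25.07, 100.35, -0.08, 54.48, 21.67], 'ee_pos': [509.98, 269.18, 78.42], 'ee_rot': [179.98, -0.11, 5.1], 'force': [-2.12, -0.83, 1.73], 'gripper_width': 10.07}
```

Contact made (force now +1.7 N at the expected height). Releasing.

Emit:
servo_tool --plan '[[[0,0,0],[0,0,0],14],[[0,0,0],[0,0,0],20],[[0,0,0],[0,0,0],30],[[0,0,0],[0,0,0],40],[[0,0,0],[0,0,0],45],[[0,0,0],[0,0,0],45],[[0,0,0],[0,0,0],45],[[0,0,0],[0,0,0],45],[[0,0,0],[0,0,0],45],[[0,0,0],[0,0,0],45]]'

```text
time_s: 27.2
ee_pos: [510.8, 269.7, 78.1]
ee_rot: [-180.0, -0.2, 5.1]
force: [-0.5, 0.1, 1.0]
gripper_width: 45.1
```

Emit:
servo_tool --plan '[[[0,0,0],[0,0,-5],45],[[0,0,0],[0,0,-10],45],[[0,0,0],[0,0,-14],45],[[0,0,0],[0,0,-15],45],[[0,0,0],[0,0,-15],45],[[0,0,0],[0,0,-15],45],[[0,0,0],[0,0,-15],45],[[0,0,0],[0,0,-10],45],[[0,0,0],[0,0,-5],45],[[0,0,0],[0,0,0],45]]'

```text
time_s: 28.45
ee_pos: [511.0, 269.9, 191.3]
ee_rot: [-179.9, -0.4, 5.1]
force: [-0.2, -0.3, -0.4]
gripper_width: 45.0
```

```bash
python3 -c "
from h import *
show();f=grab('wrist','w14');g=grab('scene','s14')
cv2.imwrite('pics/s14c.png',np.clip(cv2.resize(g['pixels'][170:290,310:450,::-1].astype(float)*1.6,None,fx=4,fy=4,interpolation=2),0,255).astype('uint8'))
cv2.imwrite('pics/w14c.png',np.clip(cv2.resize(f['pixels'][40:320,160:400,::-1].astype(float)*1.8,None,fx=2.1,fy=2.1,interpolation=2),0,255).astype('uint8'))"
```

```text
{'time_s': 28.45, 'qpos': [26.74, 19.21, 91.68, -0.07, 68.69, 21.66], 'ee_pos': [510.97, 269.89, 191.26], 'ee_rot': [-179.9, -0.41, 5.1], 'force': [-0.21, -0.27, -0.41], 'gripper_width': 45.05}
```

View pics/w14c.png

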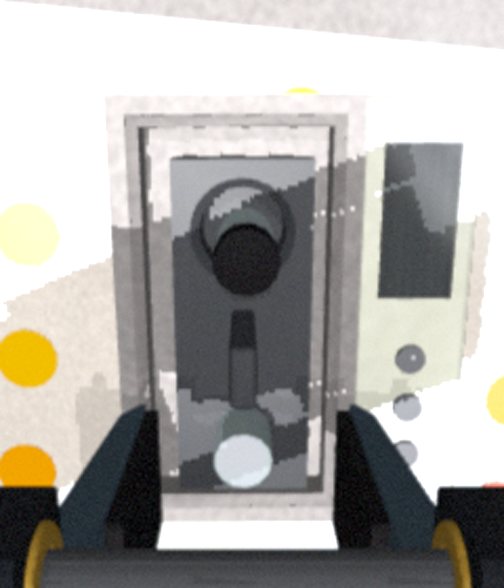

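View pics/s14c.png

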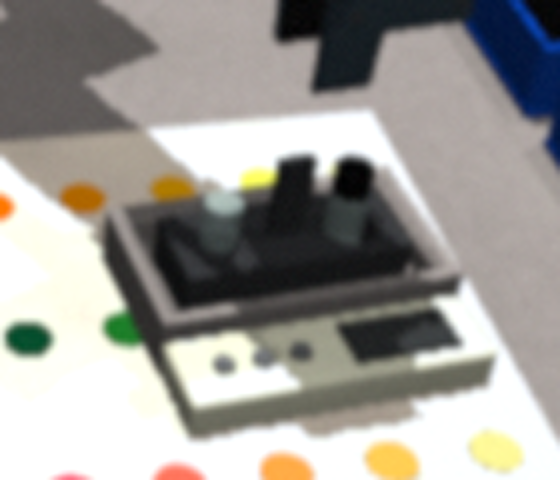

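```bash
python3 -c "
from h import *
f=load('w14');q=lambda u,v:(160+u/2.1-.26,40+v/2.1-.26)
print('fin',ray(f,q(243,378),116),'pocket',ray(f,q(242,231),56),'vial top',ray(f,q(246,262),103),'blank',ray(f,q(243,461),90))
y=np.radians(5);print('expected pocket',509.5-45*np.sin(y),269.3+45*np.cos(y));show()
env.job_done()"
```

```text
fin [511.6204301  269.17659653 116.        ] pocket [507.48994969 313.92584895  56.        ] vial top [509.3091964  308.99473977 103.        ] blank [515.56593187 224.17572179  90.        ]
expected pocket 505.5779915763554 314.1287614141286
{'time_s': 28.55, 'qpos': [26.74, 19.24, 91.73, -0.07, 68.68, 21.66], 'ee_pos': [510.67, 269.74, 190.62], 'ee_rot': [-179.93, -0.35, 5.1], 'force': [-0.35, 0.27, -1.06], 'gripper_width': 45.21}
the job is handed in; nothing more can be done
```

I stood the vial in the carrier's empty pocket while the carrier was still on the table. I then lifted the carrier by its fin, set it in the reader's recess, let go, backed off upward and handed the job in at about 28.6 s. `job_done` reports no verdict, so the checks below are my own.

- **Carrier:** the handle is at about (511.6, 269.2) mm against a measured recess centre of (509.5, 269.3), so it is about 2 mm off. The yaw was about 5° for both. The carrier made contact with the floor at the expected height and looks level in the last pictures.
- **Vial:** it looks upright in the last pictures. Its top is about 5 mm from the pocket centre, within the 12 mm limit. Its height in the pocket and its exact tilt were judged from the pictures, not measured.
- **Robot:** at hand-in the fingers were open and well above everything, with roughly zero force on the tool.
- **Disagreement:** the top and scene cameras differed from the wrist camera by about 3 to 5 mm. I used the wrist values, which agreed with each other to about 2 mm.

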